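# Bring the bread-cart wheel's valve to the top for pumping

## Robot

A 6-joint arm with a two-finger parallel gripper is mounted at the origin on the work surface. World frame = base frame: x ahead of the robot, y to its left, z up, the work surface at z = 0. Lengths are in mm, angles in rad, forces in N, time in s.
With the tool pointing down it reaches from about 250 to 800 mm from the base axis. Payload 3.9 kg.
Tool frame: the origin (TCP) lies on the centre line of the jaws, within the pads' length; the fingertips stand 25 mm ahead of it and the grasp point (between the pads) lies 6 mm ahead of it (arm.tip_reach is the distance from the TCP to the fingertips, in mm); z points along the fingers, y is the direction in which the jaws open and shut (so a half turn about z gives the same grasp; the last joint's range is limited). The gripper opens to 85 mm and grips with 20 to 120 N. Pads are 22 mm wide; open, the fingers measure 114 mm over their backs; the gripper's body (76 mm by 85 mm) begins 54 mm behind the grasp point. The pads swing forward as they close: fully open they stand 13 mm farther back than shut.
Start: joints at [-1.192, 0.26, -0.138, 1.173, 0, 1.571], TCP at [194.143, -487.774, 225.904] pointing down, gripper open.
Joint ranges: [-2.78, 2.78], [-0.83, 1.72], [-1.28, 1.37], [-1.9, 2.12], [-1.57, 1.48], [-3.14, 3.14]. Speed limits (rad/s): [2.57, 2.57, 3.14, 3.14, 3.14, 3.14].

## Interface

Orientations are given as a unit quaternion [x, y, z, w].
In Python, from station import state, optics, workorder, spotter, arm gives the robot as it stands.
- The arm moves only by the shell command python3 -m handwheel 'ROWS' [OPENING] [FORCE]. ROWS is JSON, a list that holds one entry, the list of rows, each a list of 6 numbers: the shift along the tool's x, y, z in mm, then the turn, a rotation vector about the tool's x, y, z in rad. A call has 1 to 8 rows; each row is the pose to reach, as a shift and turn from the pose commanded when the call began, along the tool's axes at that moment; what a row does not reach only later rows make up. A row lasts 1/8 s, in which the tool goes at most 62.5 mm and 10.7 degrees, less where a joint would pass 70% of its speed; a pose out of reach is approached as far as the arm can. A call with a gripper value outside its range is refused whole. OPENING is the finger opening in mm, from 0 to 85.4, set as the call begins (- or left out, the last holds). The fingers move at their own pace and stop on an object; FORCE is the grip in N (left out, the last holds). Time passes only in rows, so rows that repeat a pose let the fingers close. It gives the time, the measured TCP pose, the force and the opening at its end, in the units of the state.
- state(): the state, without advancing time (a new reading comes with each control period).
- optics.get_image(name): name is "scene" or "top" or "wrist"; returns the picture (400x640x3 uint8, blue, green, red); there is no depth.
- optics.camera_model(name): a dict with "K" (3x3 intrinsics, pixels), "T" (4x4, takes a point from camera to world coordinates). Camera axes: x right, y up, looking along -z (the intrinsics and any distortion apply to the point x, -y, -z); pixel columns grow to the right and rows downward; lengths in mm; the calibration is good to about 2 mm. The wrist camera is an equidistant fisheye: a pixel r from the principal point sees the ray r / f radians off the axis. A picture is of the moment at which its call begins: read the wrist's pose just before it. camera_model takes no time and is no camera call; for the wrist camera it gives the pose at the moment of the call.
- workorder.close_job(): hands the job in, once; it reports no verdict.
Trained networks look in the newest picture that a camera, given by its name, has taken for a name from the list of things; names that differ only in an ending like _2 or _b are one class to them, and where a whole thing is asked for, a point or a joint stands for the part that bears it (a point fixed in the world has none). Each returns a list of dicts, best first, with "p" (0 to 1); they miss things now and then, are a little off and sometimes report something else, mostly with a low value. They report only what shows in the picture. A call takes as long as a camera call.
- spotter.recognise(camera, query): "at" ([x, y, z] in mm, in the coordinates of the camera as it stood for that picture, good to about 4 mm: the middle of the surface that is visible of it).
- spotter.outline_of(camera, query): "pixels" (400x640 bool, what is visible of it).
- spotter.pinpoint(camera, query): "at" ([x, y, z] in mm, in the coordinates of the camera as it stood for that picture, good to about 4 mm: a listed point, or the origin of a listed thing).
The state is a dict: "time_s": time; "joint_pos": joint angles; "dq": joint speeds; "tau": joint torques, N m; "tcp_pos": TCP position; "tool_rot": TCP orientation; "wrist_force": force on the tool from outside, world axes, zero at the start; "ft_torque": the same for the moment, N m; "gripper_width": finger opening in mm.
Only numpy, scipy, OpenCV 4.12 (cv2) and the standard library are available. Lean on these libraries where they do the work, as an engineer would, in place of code of your own. Each camera call takes 0.05 s, during which the arm holds its last target. There are 200 camera calls.

## Task

The bread cart's wheel is on the repair stand and its tyre wants air: push its yellow spokes round with the fingertips, in at least two separate pushes with the fingers taken clear out of the wheel in between, until the red-capped valve is at the very top of the wheel, straight above the axle as you face it from the robot, and leave it at rest there. Do not touch the valve, do not set the wheel spinning freely, and do not lift or shift the stand. Leave the bread, tools and other things around it where they are.

Things in the scene. Friction and masses are not known exactly. Their poses are not given: they have to be found in the camera images.
- stand: Heavy blue steel stand (7 kg, loose): base plate 270 x 250 x 16 mm, short post carrying the axle. Origin on the table straight below the hub; z up, x level, roughly away from the robot, y to the left seen from the robot. The wheel leans back: its face looks towards -x and up, its axle 50 degrees above level, so the wheel plane rises towards +x at 40 degrees to the table.
- hub (a point): Centre of the wheel's hub, on the axle in the wheel's mid-plane, 170 mm above the table. Hub radius 24 mm, standing 30 mm proud of the mid-plane. Black tyre 336 mm over all, 40 mm thick (20 mm proud of the mid-plane); bright rim of inner radius 117 mm.
- wheel (a joint): Turn of the wheel on its axle, rad, no stops. 0 or any whole turn (6.283) = valve at the very top; grows anticlockwise seen from the robot, facing the wheel: 1.571 = valve at the left (stand +y), 3.142 = at the bottom, nearest the robot. Starts 2.2 to 4.1. Stiff: about 3 N on a spoke 80 mm out turns it; it stops almost at once and stays where it is left.
- spokes: Five yellow spokes turning with the wheel. Origin at the hub centre; z out of the wheel's face, x towards the valve. Each is a bar 14 mm wide and thick, in the mid-plane, radius 20 to 120 mm, at 36, 108, 180, 252, 324 degrees anticlockwise from the valve. Bays between them are open: 30 mm or more free behind the mid-plane; only the 20 mm axle and post lie behind the hub.
- valve: The valve: a brass stem 9 mm thick with a red cap 12 mm thick, standing inwards from the rim towards the hub in the middle of one bay, from radius 118 to 88 mm. It turns with the wheel; this frame has its origin at the hub centre, x towards the valve. Must not be touched.
- valve_foot (a point): Foot of the valve stem on the rim's inner side, 118 mm from the hub centre in the mid-plane; at the top it is 246 mm above the table.
- spanner: Steel spanner lying on the robot's side of the stand; bystander. Origin on its underside.
- tyre_lever: Blue plastic tyre lever 120 x 18 x 8 mm; bystander. Origin at the centre of its underside.
- patch_tin: Green tin 75 x 50 x 25 mm; bystander. Origin at the centre of its underside.
- tyre_pump: Red hand pump about 245 mm long with a wooden cross handle, lying; 36 mm high; bystander. Origin under its barrel's middle.
- bun: Brown bun, 78 mm across, 46 mm high; bystander. Origin at the centre of its underside.
- loaf: Loaf 106 x 186 x 115 mm; bystander. Origin at the centre of its underside.
- mug: Blue mug, 76 mm across, 90 mm high; bystander. Origin at the centre of its underside.

How it is judged (in metres and radians):
On the way, in this order (a step that is already met when the one before it is completed fails the run):
1. the fingers push a spoke and the wheel has turned about 15 degrees or more (contact force between the fingers and spokes above 0.5 N and distance of valve_foot from where it was at the start of the episode above 0.03 m and not (y of valve_foot in the frame of stand between -0.012 and 0.012 m and z of valve_foot in the frame of stand above 0.2 m)), for 0.05 s.
2. the fingers are taken out of the wheel with the valve not yet at the top (contact force between the fingers and spokes below 0.1 N and z of the grasp point in the frame of spokes above 0.025 m and not (y of valve_foot in the frame of stand between -0.012 and 0.012 m and z of valve_foot in the frame of stand above 0.2 m)), for 0.1 s.
3. the fingers push a spoke again (contact force between the fingers and spokes above 0.5 N), for 0.05 s.
At the end, for the whole second after the job is handed in: The valve is at the top of the wheel, its foot within 12 mm sideways of straight above the axle (about 6 degrees), the wheel is at rest and the stand is upright, within 15 mm of where it was (y of valve_foot in the frame of stand between -0.012 and 0.012 m and z of valve_foot in the frame of stand above 0.2 m and velocity of joint wheel between -0.05 and 0.05 rad/s and distance of stand from where it was at the start of the episode below 0.015 m and angle between stand's own z axis and vertical below 0.05 rad); the robot touches nothing.
It fails at once if the robot touches the valve (contact force between any of the fingers, the arm and valve above 0.5 N).
It fails at once if the wheel is flicked into a free spin (over 4 rad/s) (velocity of joint wheel above 4 rad/s or velocity of joint wheel below -4 rad/s).
It fails at once if the stand is lifted, tipped or shifted by 15 mm (distance of stand from where it was at the start of the episode above 0.015 m or angle between stand's own z axis and vertical above 0.08 rad).
It fails at once if a bystander is lifted or shifted by 20 mm (distance of any of spanner, tyre_lever, patch_tin, tyre_pump, bun, loaf, mug from where it was at the start of the episode above 0.02 m).
It also fails if it takes over 64 s, if anything falls off the work surface, if the arm or the gripper's body presses on something with over 40 N, if the wrist force passes 120 N, or if a joint passes its speed limit or range.

## Working session

There is one attempt and no reset: what is moved stays moved. The work goes in short steps, Python scripts to look and compute and a shell command to move; the robot and the scene stay as the last step left them, time stands still between calls to the robot, and variables do not carry over. Pictures are saved under pics/ and viewed, about 8 in all and at most 12, crops included, and the job is handed in when it is done.

```bash
ls; mkdir -p pics; cat > h.py <<'E'
import numpy as np, cv2
from scipy.spatial.transform import Rotation as R
from station import state, optics, workorder, spotter, arm
def w(cam,p): return (optics.camera_model(cam)["T"]@np.r_[p,1])[:3]
def pp(cam,q,f=None):
    r=(f or spotter.pinpoint)(cam,q)
    return [(round(d["p"],2),w(cam,d["at"]).round(0)) for d in r[:2]]
E
python3 - <<'E'
from h import *
for c in("scene","top"):
    im=optics.get_image(c); cv2.imwrite(f"pics/{c}0.png",im)
    for q in("hub","stand","valve_foot","valve","spokes"): print(c,q,pp(c,q))
    if c=="top":
        for q in("spanner","tyre_lever","patch_tin","tyre_pump","bun","loaf","mug"): print(q,pp(c,q))
s=state(); print(s["time_s"],s["tcp_pos"],s["tool_rot"])
E
```

```text
pics
scene hub [(0.72, array([590., -53., 172.]))]
scene stand [(0.86, array([588., -54.,   1.])), (0.28, array([ 530., -137.,  106.]))]
scene valve_foot [(0.53, array([ 536., -135.,  107.]))]
scene valve []
scene spokes [(0.57, array([590., -57., 168.]))]
top hub [(0.85, array([587., -57., 171.]))]
top stand [(0.84, array([591., -57.,  -2.])), (0.66, array([588., -56., 166.]))]
top valve_foot [(0.56, array([ 535., -137.,  106.]))]
top valve []
top spokes [(0.77, array([590., -56., 168.]))]
spanner [(0.79, array([ 406., -151.,    1.]))]
tyre_lever [(0.5, array([533., 139.,  -0.])), (0.48, array([ 763., -318.,    0.]))]
patch_tin [(0.54, array([ 769., -319.,    3.])), (0.24, array([589., -57., 169.]))]
tyre_pump [(0.73, array([519., 230.,   1.]))]
bun [(0.92, array([391.,  83.,   0.])), (0.62, array([590., -59.,  -2.]))]
loaf [(0.93, array([ 378., -443.,    0.])), (0.4, array([ 535., -135.,  105.]))]
mug [(0.66, array([341., 432.,  -1.]))]
0.95 [ 194.1390553  -487.80375696  225.92678063] [ 9.82117486e-01  1.88269067e-01 -7.59024645e-06  3.95101962e-05]
```

View pics/top0.png

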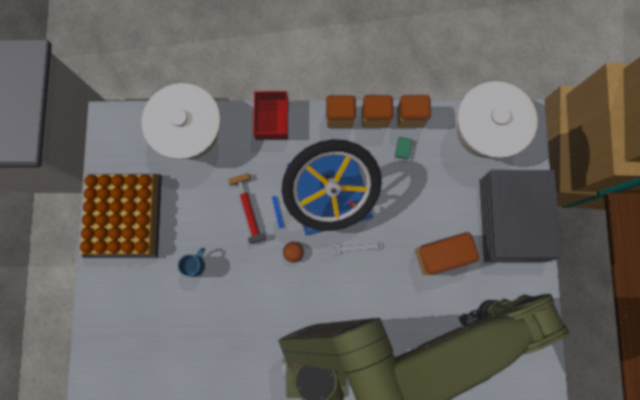

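View pics/scene0.png

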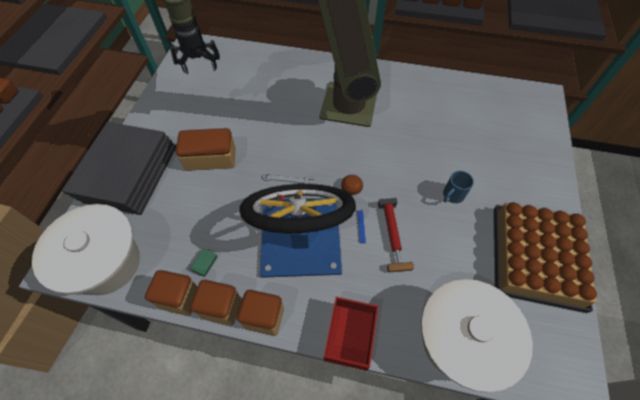

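```bash
python3 - <<'E'
from h import *
print([a for a in dir(arm) if a[0]!='_'], arm.tip_reach)
m=optics.camera_model("scene");K=np.array(m["K"]);T=np.array(m["T"]);print([k for k in m])
im=cv2.imread("pics/scene0.png"); hsv=cv2.cvtColor(im,cv2.COLOR_BGR2HSV)
b=cv2.inRange(hsv,(100,120,50),(120,255,255)); b[:,:245]=0;b[:,352:]=0;b[:195]=0;b[285:]=0
n,l,st,_=cv2.connectedComponentsWithStats(b); i=1+st[1:,4].argmax(); print(st[i])
v,u=np.nonzero(l==i)
d=np.stack([(u-K[0,2])/K[0,0],-(v-K[1,2])/K[1,1],-np.ones(len(u))])
D=T[:3,:3]@d; o=T[:3,3]; P=(o[:,None]+D*((16-o[2])/D[2]))[:2].T
# rear edge: max x per y bin
yb=np.round(P[:,1]/5); e=np.array([[P[yb==k][:,0].max(),k*5] for k in np.unique(yb)])
print(e.round(0).tolist())
r=cv2.minAreaRect(P.astype(np.float32)); print(r, cv2.boxPoints(r))
E
```

```text
['PlanningError', 'tip_reach'] 25.0
['K', 'T']
[ 260  225   81   52 3368]
[[630.0, -170.0], [658.0, -165.0], [675.0, -160.0], [701.0, -155.0], [720.0, -150.0], [736.0, -145.0], [761.0, -140.0], [767.0, -135.0], [769.0, -130.0], [768.0, -125.0], [767.0, -120.0], [766.0, -115.0], [761.0, -110.0], [761.0, -105.0], [759.0, -100.0], [758.0, -95.0], [757.0, -90.0], [756.0, -85.0], [755.0, -80.0], [754.0, -75.0], [753.0, -70.0], [752.0, -65.0], [751.0, -60.0], [750.0, -55.0], [748.0, -50.0], [747.0, -45.0], [746.0, -40.0], [745.0, -35.0], [741.0, -30.0], [739.0, -25.0], [739.0, -20.0], [738.0, -15.0], [736.0, -10.0], [736.0, -5.0], [734.0, 0.0], [733.0, 5.0], [732.0, 10.0], [731.0, 15.0], [730.0, 20.0], [729.0, 25.0], [728.0, 30.0], [726.0, 35.0], [726.0, 40.0], [724.0, 45.0], [723.0, 50.0], [719.0, 55.0], [718.0, 60.0], [717.0, 65.0], [716.0, 70.0], [714.0, 75.0], [714.0, 80.0], [712.0, 85.0], [711.0, 90.0], [710.0, 95.0], [709.0, 100.0]]
((660.9322509765625, -37.465179443359375), (164.05503845214844, 245.5345916748047), 14.504899024963379) [[ 550.7706     60.844223]
 [ 612.26794  -176.86427 ]
 [ 771.0939   -135.77458 ]
 [ 709.59656   101.933914]]
```

```bash
cat >> h.py <<'E'
yaw=np.radians(14.6); H=np.array([589,-55.5,170.]); c,s_=np.cos,np.sin
xs=np.array([c(yaw),s_(yaw),0]); ys=np.array([-s_(yaw),c(yaw),0]); Z=np.array([0,0,1.])
a=np.radians(40); U=c(a)*xs+s_(a)*Z; N=-s_(a)*xs+c(a)*Z
RT=np.stack([ys,U,-N],1)   # tool x=left, y=up the wheel, z=into the wheel
def pose(r,deg,h): # tips at height h over mid-plane
    f=np.radians(deg); return H+r*(c(f)*U+s_(f)*ys)+(h+25)*N
def rows(*wps,st=None):
    st=st or state(); p=st["tcp_pos"]; R0=R.from_quat(st["tool_rot"])
    for w_ in wps:
        print([float(x) for x in np.r_[R0.inv().apply(pose(*w_)-p).round(0),(R0.inv()*R.from_matrix(RT)).as_rotvec().round(3)]])
def where():
    st=state(); d=st["tcp_pos"]-H; 
    print("t",st["time_s"],"left,up,h_tip",(d@ys).round(1),(d@U).round(1),(d@N-25).round(1),"err deg",np.degrees((R.from_quat(st["tool_rot"]).inv()*R.from_matrix(RT)).magnitude()).round(2),"F",np.round(st["wrist_force"],1),"q",np.round(st["joint_pos"],2))
def valve(cam):
    im=optics.get_image(cam); m=optics.camera_model(cam);K=np.array(m["K"]);T=np.array(m["T"])
    hsv=cv2.cvtColor(im,cv2.COLOR_BGR2HSV); v,u=np.nonzero((hsv[...,1]>110)&((hsv[...,0]>170)|(hsv[...,0]<4)))
    D=T[:3,:3]@np.stack([(u-K[0,2])/K[0,0],-(v-K[1,2])/K[1,1],-np.ones(len(u))]); o=T[:3,3]
    P=o[:,None]+D*(((H-o)@N)/(N@D))-H[:,None]; L,Up=ys@P,U@P; k=(np.hypot(L,Up)>75)&(np.hypot(L,Up)<112)
    print(cam,"red",k.sum(),"deg",np.degrees(np.arctan2(L[k].mean(),Up[k].mean()))%360 if k.any() else None)
    for d in spotter.pinpoint(cam,"valve_foot")[:2]:
        q=w(cam,d["at"])-H; print("  net",round(d["p"],2),"deg",np.degrees(np.arctan2(q@ys,q@U))%360,"r",np.hypot(q@ys,q@U).round(),"off",(q@N).round())
E
python3 - <<'E'
from h import *
valve("top");valve("scene");where();rows((75,142,100))
E
```

```text
top red 9 deg 214.27269079223785
  net 0.59 deg 212.8376466535616 r 117.0 off -3.0
  net 0.47 deg 141.48129427736154 r 293.0 off -30.0
scene red 16 deg 214.38082492481422
  net 0.46 deg 212.6289445278165 r 116.0 off 1.0
t 1.15 left,up,h_tip -318.8 -340.3 333.5 err deg 90.45 F [-0.6 -1.  -0.4] q [-1.19  0.26 -0.14  1.17  0.    1.57]
[408.0, -317.0, -2.0, -0.57, 0.503, -1.383]
```

```bash
python3 -m handwheel '[[[100,-80,-40,-0.14,0.12,-0.35],[200,-160,-40,-0.29,0.25,-0.69],[300,-240,-40,-0.43,0.38,-1.04],[408,-317,-2,-0.57,0.503,-1.383],[408,-317,-2,-0.57,0.503,-1.383],[408,-317,-2,-0.57,0.503,-1.383],[408,-317,-2,-0.57,0.503,-1.383],[408,-317,-2,-0.57,0.503,-1.383]]]' 0 30
python3 - <<'E'
from h import *
where();rows((75,142,100))
E
```

```text
time_s: 2.15
tcp_pos: [445.6, -58.6, 230.1]
tool_rot: [0.604, 0.726, 0.261, 0.202]
wrist_force: [1.3, 0.2, -0.4]
gripper_width: -0.3
t 2.15 left,up,h_tip 33.2 -68.3 110.8 err deg 4.14 F [ 1.3  0.2 -0.4] q [-0.39 -0.26 -0.89  0.36  0.36  1.11]
[14.0, 9.0, 10.0, -0.025, 0.024, -0.063]
```

```bash
python3 -m handwheel '[[[14,9,10,-0.025,0.024,-0.063],[14,9,10,-0.025,0.024,-0.063],[14,9,10,-0.025,0.024,-0.063]]]'
python3 - <<'E'
from h import *
where()
cv2.imwrite("pics/w1.png",optics.get_image("wrist"))
print(pp("wrist","hub"));where()
print("ins");rows((75,142,30),(75,142,-14))
E
```

```text
time_s: 2.52
tcp_pos: [455.6, -44.8, 228.0]
tool_rot: [0.578, 0.742, 0.269, 0.208]
wrist_force: [0.9, -0.3, -0.3]
gripper_width: -0.1
t 2.525 left,up,h_tip 44.0 -59.5 100.6 err deg 0.47 F [ 0.9 -0.3 -0.3] q [-0.36 -0.25 -0.91  0.31  0.38  1.08]
[(0.7, array([592., -54., 166.]))]
t 2.625 left,up,h_tip 43.6 -59.3 100.8 err deg 0.48 F [-0.5  0.2  0.4] q [-0.36 -0.25 -0.91  0.31  0.38  1.08]
ins
[3.0, 0.0, 71.0, -0.003, 0.003, -0.007]
[3.0, 1.0, 115.0, -0.003, 0.003, -0.007]
```

View pics/w1.png

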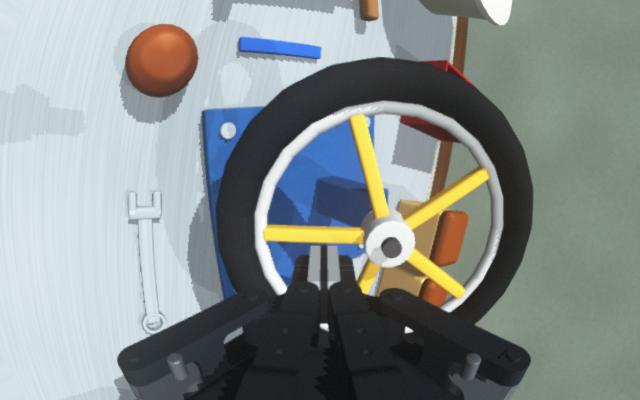

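```bash
python3 -m handwheel '[[[2,0,40,0,0,0],[3,0,75,0,0,0],[3,0,95,0,0,0],[3,1,115,0,0,0],[3,1,115,0,0,0]]]'
python3 - <<'E'
from h import *
where();rows(*[(75,d,-14) for d in range(150,233,10)])
E
```

```text
time_s: 3.25
tcp_pos: [527.0, -23.3, 139.0]
tool_rot: [0.578, 0.742, 0.269, 0.207]
wrist_force: [0.3, -0.3, -0.5]
gripper_width: -0.1
t 3.25 left,up,h_tip 46.8 -59.7 -15.4 err deg 0.52 F [ 0.3 -0.3 -0.5] q [-0.23  0.02 -1.01 -0.09  0.3   1.2 ]
[-9.0, -5.0, -1.0, -0.005, 0.001, -0.007]
[-21.0, -11.0, -1.0, -0.005, 0.001, -0.007]
[-34.0, -14.0, -1.0, -0.005, 0.001, -0.007]
[-47.0, -15.0, -1.0, -0.005, 0.001, -0.007]
[-60.0, -14.0, -1.0, -0.005, 0.001, -0.007]
[-73.0, -10.0, -1.0, -0.005, 0.001, -0.007]
[-84.0, -5.0, -1.0, -0.005, 0.001, -0.007]
[-95.0, 3.0, -1.0, -0.005, 0.001, -0.007]
[-104.0, 12.0, -1.0, -0.005, 0.001, -0.007]
```

```bash
python3 -m handwheel '[[[-9,-5,-1,0,0,0],[-21,-11,-1,0,0,0],[-34,-14,-1,0,0,0],[-47,-15,-1,0,0,0],[-60,-14,-1,0,0,0],[-73,-10,-1,0,0,0],[-84,-5,-1,0,0,0],[-95,3,-1,0,0,0]]]'
python3 - <<'E'
from h import *
where();rows(*[(75,d,-14) for d in range(225,247,5)])
valve("top");valve("scene")
E
```

```text
time_s: 4.25
tcp_pos: [552.5, -114.9, 142.6]
tool_rot: [0.577, 0.742, 0.27, 0.208]
wrist_force: [0.6, 0.6, 0.3]
gripper_width: -0.0
t 4.25 left,up,h_tip -48.3 -56.2 -13.6 err deg 0.41 F [0.6 0.6 0.3] q [-0.44  0.1  -0.88  0.02  0.42  1.  ]
[-5.0, 3.0, 0.0, -0.004, 0.001, -0.006]
[-9.0, 8.0, 0.0, -0.004, 0.001, -0.006]
[-13.0, 13.0, 0.0, -0.004, 0.001, -0.006]
[-17.0, 19.0, 0.0, -0.004, 0.001, -0.006]
[-20.0, 25.0, 0.0, -0.004, 0.001, -0.006]
top red 0 deg None
  net 0.28 deg 110.63140147963938 r 571.0 off -56.0
scene red 16 deg 214.38082492481422
  net 0.44 deg 212.32628338407983 r 116.0 off -1.0
  net 0.18 deg 109.80384734816495 r 315.0 off -131.0
```

```bash
python3 - <<'E'
from h import *
a=optics.get_image("scene")[120:270,180:420];b=optics.get_image("wrist")
cv2.imwrite("pics/s2.png",np.vstack([cv2.resize(a,(560,350),interpolation=2),cv2.resize(b,(560,350))[:250]]))
E
```

```text
(no output)
```

View pics/s2.png

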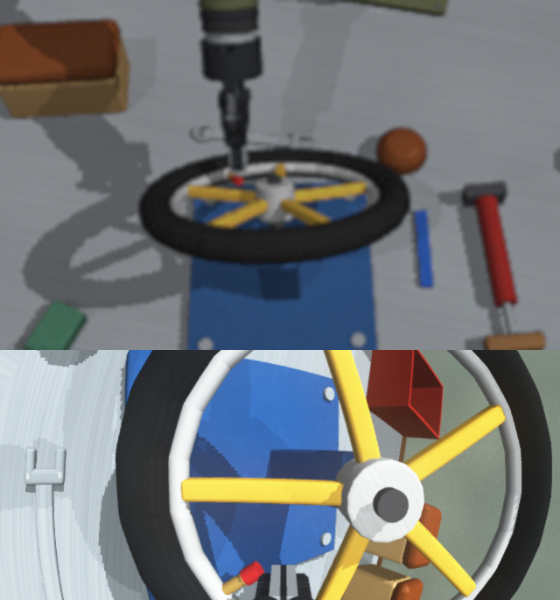

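```bash
cat >> h.py <<'E'
def proj(P,cam="wrist"):
    m=optics.camera_model(cam);K=np.array(m["K"]);q=np.linalg.inv(m["T"])@np.r_[P,1]; x,y,z=q[0],-q[1],-q[2]
    r=np.hypot(x,y); k=np.arctan2(r,z)/r if cam=="wrist" else 1/z
    return np.array([K[0,2]+K[0,0]*x*k,K[1,2]+K[1,1]*y*k])
E
python3 - <<'E'
from h import *
st=state();Rm=R.from_quat(st["tool_rot"]).as_matrix();p=st["tcp_pos"]
im=optics.get_image("wrist")
for d,col in((25,(0,0,255)),(10,(255,0,255)),(0,(0,255,0))):
    for y in(-7,7):
        q=proj(p+Rm@[0,y,d]); print(d,y,q.round()); cv2.circle(im,tuple(int(v) for v in q),2,col,-1)
    
for ang in (177.7,249.7,105.7):
    f=np.radians(ang)
    for r in(20,120):
        cv2.circle(im,tuple(int(v) for v in proj(H+r*(c(f)*U+s_(f)*ys)+7*N)),3,(0,0,255),-1)
cv2.circle(im,tuple(int(v) for v in proj(H+30*N)),3,(0,0,255),-1)
m=optics.camera_model("wrist");print(np.linalg.inv(np.r_[np.c_[Rm,p],[[0,0,0,1]]])@m["T"])
cv2.imwrite("pics/w3.png",cv2.resize(im[60:360,170:570],(800,600),interpolation=2))
E
```

```text
25 -7 [311. 239.]
25 7 [334. 239.]
10 -7 [310. 249.]
10 7 [335. 249.]
0 -7 [310. 258.]
0 7 [336. 258.]
[[-1.04404496e-03  9.54210177e-01  2.99135166e-01  7.72343819e+01]
 [ 9.99998516e-01  5.86202628e-04  1.62028056e-03  6.40658757e-01]
 [ 1.37073438e-03  2.99136414e-01 -9.54209373e-01 -1.47813851e+02]
 [ 0.00000000e+00  0.00000000e+00  0.00000000e+00  1.00000000e+00]]
```

View pics/w3.png

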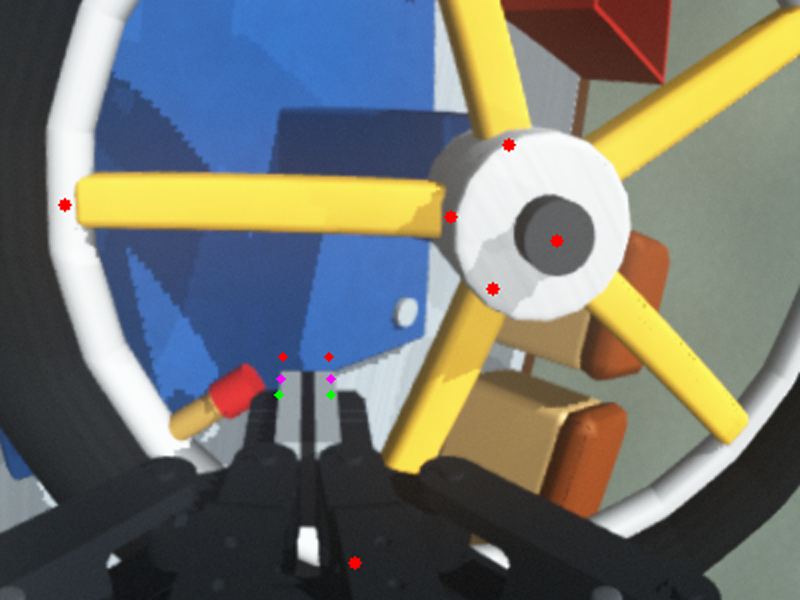

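```bash
python3 - <<'E'
from h import *
st=state();Rm=R.from_quat(st["tool_rot"]).as_matrix();p=st["tcp_pos"];print(st["gripper_width"])
for x in(0,11):
    print(x,[(d,proj(p+Rm@[x,0,d])[1].round(1)) for d in range(-20,40,5)])
rows((75,220,60))
E
```

```text
-0.13021893199979387
0 [(-20, np.float64(276.6)), (-15, np.float64(271.4)), (-10, np.float64(266.5)), (-5, np.float64(261.8)), (0, np.float64(257.4)), (5, np.float64(253.2)), (10, np.float64(249.3)), (15, np.float64(245.5)), (20, np.float64(241.9)), (25, np.float64(238.5)), (30, np.float64(235.2)), (35, np.float64(232.1))]
11 [(-20, np.float64(256.4)), (-15, np.float64(251.6)), (-10, np.float64(247.0)), (-5, np.float64(242.8)), (0, np.float64(238.8)), (5, np.float64(235.0)), (10, np.float64(231.4)), (15, np.float64(228.0)), (20, np.float64(224.7)), (25, np.float64(221.7)), (30, np.float64(218.7)), (35, np.float64(216.0))]
[-1.0, -1.0, -74.0, -0.004, 0.0, -0.006]
```

```bash
python3 -m handwheel '[[[0,0,-20,0,0,0],[0,0,-45,0,0,0],[0,0,-74,0,0,0],[0,0,-74,0,0,0]]]'
python3 - <<'E'
from h import *
where();rows((72,145,60),(72,145,10),(72,145,-31))
E
```

```text
time_s: 5.1
tcp_pos: [506.2, -126.5, 200.8]
tool_rot: [0.577, 0.742, 0.27, 0.209]
wrist_force: [0.9, -0.2, 0.7]
gripper_width: -0.0
t 5.1 left,up,h_tip -47.9 -55.3 61.7 err deg 0.36 F [ 0.9 -0.2  0.7] q [-0.53 -0.04 -0.83  0.25  0.47  0.92]
[89.0, -4.0, 1.0, -0.001, 0.003, -0.005]
[89.0, -4.0, 51.0, -0.001, 0.003, -0.005]
[89.0, -4.0, 92.0, -0.001, 0.003, -0.005]
```

```bash
python3 -m handwheel '[[[45,-4,1,0,0,0],[89,-4,1,0,0,0],[89,-4,30,0,0,0],[89,-4,55,0,0,0],[89,-4,75,0,0,0],[89,-4,93,0,0,0],[89,-4,93,0,0,0]]]'
python3 - <<'E'
from h import *
where();rows(*[(74,d,-31) for d in (152,160,168,176)])
a=optics.get_image("scene")[120:270,180:420];b=optics.get_image("wrist")[60:360,170:570]
cv2.imwrite("pics/s4.png",np.vstack([cv2.resize(a[:110],(600,275),interpolation=2),cv2.resize(b,(600,450))[:320]]))
E
```

```text
time_s: 5.98
tcp_pos: [538.0, -24.8, 123.3]
tool_rot: [0.577, 0.743, 0.269, 0.206]
wrist_force: [-0.6, -0.0, 0.2]
gripper_width: -0.1
t 5.975 left,up,h_tip 42.6 -61.9 -34.1 err deg 0.52 F [-0.6 -0.   0.2] q [-0.23  0.07 -1.01 -0.14  0.3   1.19]
[-8.0, -3.0, -3.0, -0.007, -0.001, -0.006]
[-17.0, -8.0, -3.0, -0.007, -0.001, -0.006]
[-27.0, -10.0, -3.0, -0.007, -0.001, -0.006]
[-37.0, -12.0, -3.0, -0.007, -0.001, -0.006]
```

View pics/s4.png

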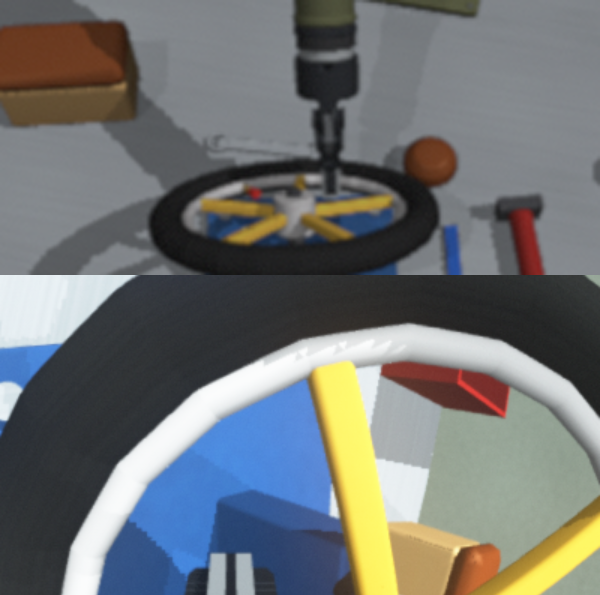

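```bash
python3 -m handwheel '[[[-8,-3,0,0,0,0],[-17,-8,0,0,0,0],[-27,-10,0,0,0,0],[-37,-12,0,0,0,0]]]'
python3 - <<'E'
from h import *
where();valve("scene");rows(*[(74,d,-33) for d in range(180,240,7)])
E
```

```text
time_s: 6.58
tcp_pos: [539.3, -63.5, 118.6]
tool_rot: [0.577, 0.742, 0.271, 0.208]
wrist_force: [-0.1, 2.9, 2.7]
gripper_width: -0.1
t 6.575 left,up,h_tip 4.8 -71.5 -32.2 err deg 0.31 F [-0.1  2.9  2.7] q [-0.33  0.1  -0.99 -0.13  0.37  1.1 ]
scene red 17 deg 226.6722707836035
  net 0.48 deg 226.6462813931436 r 115.0 off 1.0
[-3.0, -2.0, 1.0, -0.003, 0.004, -0.007]
[-12.0, -1.0, 1.0, -0.003, 0.004, -0.007]
[-21.0, 1.0, 1.0, -0.003, 0.004, -0.007]
[-29.0, 3.0, 1.0, -0.003, 0.004, -0.007]
[-37.0, 7.0, 1.0, -0.003, 0.004, -0.007]
[-45.0, 12.0, 1.0, -0.003, 0.004, -0.007]
[-52.0, 18.0, 1.0, -0.003, 0.004, -0.007]
[-58.0, 24.0, 1.0, -0.003, 0.004, -0.007]
[-64.0, 31.0, 1.0, -0.003, 0.004, -0.007]
```

```bash
python3 -m handwheel '[[[-3,-2,0,0,0,0],[-12,-1,0,0,0,0],[-21,1,0,0,0,0],[-29,3,0,0,0,0],[-37,7,0,0,0,0],[-45,12,0,0,0,0],[-52,18,0,0,0,0],[-58,24,0,0,0,0]]]'
python3 - <<'E'
from h import *
where();valve("scene");rows(*[(74,d,-32) for d in range(234,265,6)])
E
```

```text
time_s: 7.68
tcp_pos: [570.8, -115.7, 132.4]
tool_rot: [0.578, 0.742, 0.269, 0.207]
wrist_force: [-3.3, 3.7, 0.5]
gripper_width: -0.1
t 7.675 left,up,h_tip -53.7 -49.2 -32.7 err deg 0.48 F [-3.3  3.7  0.5] q [-0.43  0.15 -0.86 -0.01  0.41  1.02]
scene red 15 deg 277.0226734671827
  net 0.62 deg 279.46331565610916 r 115.0 off -1.0
[-4.0, 3.0, -0.0, -0.002, 0.005, -0.005]
[-8.0, 10.0, -0.0, -0.002, 0.005, -0.005]
[-12.0, 17.0, -0.0, -0.002, 0.005, -0.005]
[-14.0, 24.0, -0.0, -0.002, 0.005, -0.005]
[-16.0, 31.0, -0.0, -0.002, 0.005, -0.005]
[-17.0, 39.0, -0.0, -0.002, 0.005, -0.005]
```

```bash
python3 -m handwheel '[[[-4,3,0,0,0,0],[-8,10,0,0,0,0],[-8,10,0,0,0,0],[-3,5,0,0,0,0],[-1,3,-30,0,0,0],[-1,3,-60,0,0,0],[-1,3,-95,0,0,0],[-1,3,-95,0,0,0]]]'
python3 - <<'E'
from h import *
where();valve("scene");valve("top")
E
```

```text
time_s: 8.78
tcp_pos: [515.4, -132.5, 210.4]
tool_rot: [0.577, 0.742, 0.27, 0.211]
wrist_force: [-0.2, 0.6, 0.1]
gripper_width: 0.2
t 8.775 left,up,h_tip -55.9 -43.5 64.2 err deg 0.41 F [-0.2  0.6  0.1] q [-0.53 -0.04 -0.8   0.27  0.47  0.92]
scene red 17 deg 288.9481426675918
  net 0.52 deg 289.8129096740249 r 117.0 off -2.0
  net 0.16 deg 241.13341783684808 r 4.0 off 0.0
top red 6 deg 290.94905444349985
  net 0.37 deg 290.4073810408557 r 114.0 off -4.0
```

```bash
python3 - <<'E'
from h import *
rows((74,146,62),(74,146,-33))
E
```

```text
[95.0, -16.0, -0.0, -0.005, 0.001, -0.006]
[96.0, -15.0, 95.0, -0.005, 0.001, -0.006]
```

```bash
python3 -m handwheel '[[[48,-16,0,0,0,0],[95,-16,0,0,0,0],[96,-15,0,0,0,0],[96,-15,30,0,0,0],[96,-15,55,0,0,0],[96,-15,75,0,0,0],[96,-15,95,0,0,0],[96,-15,95,0,0,0]]]'
python3 - <<'E'
from h import *
where();rows(*[(74,d,-32) for d in range(154,220,8)])
E
```

```text
time_s: 9.98
tcp_pos: [539.1, -25.9, 123.6]
tool_rot: [0.578, 0.743, 0.269, 0.207]
wrist_force: [-0.7, 0.1, 0.1]
gripper_width: -0.3
t 9.975 left,up,h_tip 41.2 -61.1 -34.3 err deg 0.51 F [-0.7  0.1  0.1] q [-0.23  0.07 -1.01 -0.14  0.3   1.19]
[-9.0, -5.0, -2.0, -0.006, 0.0, -0.006]
[-18.0, -9.0, -2.0, -0.006, 0.0, -0.006]
[-28.0, -12.0, -2.0, -0.006, 0.0, -0.006]
[-39.0, -13.0, -2.0, -0.006, 0.0, -0.006]
[-49.0, -12.0, -2.0, -0.006, 0.0, -0.006]
[-59.0, -10.0, -2.0, -0.006, 0.0, -0.006]
[-69.0, -7.0, -2.0, -0.006, 0.0, -0.006]
[-78.0, -3.0, -2.0, -0.006, 0.0, -0.006]
[-87.0, 3.0, -2.0, -0.006, 0.0, -0.006]
```

```bash
python3 -m handwheel '[[[-9,-5,-1,0,0,0],[-18,-9,-1,0,0,0],[-28,-12,-1,0,0,0],[-39,-13,-1,0,0,0],[-49,-12,-1,0,0,0],[-59,-10,-1,0,0,0],[-69,-7,-1,0,0,0],[-78,-3,-1,0,0,0]]]'
python3 - <<'E'
from h import *
where();valve("scene");rows(*[(74,d,-32) for d in range(216,250,5)])
E
```

```text
time_s: 10.98
tcp_pos: [554.9, -102.4, 123.7]
tool_rot: [0.578, 0.742, 0.269, 0.207]
wrist_force: [-1.6, 4.6, -0.1]
gripper_width: -0.4
t 10.975 left,up,h_tip -36.8 -64.1 -31.6 err deg 0.46 F [-1.6  4.6 -0.1] q [-0.41  0.13 -0.92 -0.06  0.41  1.03]
scene red 10 deg 333.1830415398016
[-4.0, 2.0, 0.0, -0.003, 0.005, -0.005]
[-9.0, 6.0, 0.0, -0.003, 0.005, -0.005]
[-14.0, 11.0, 0.0, -0.003, 0.005, -0.005]
[-18.0, 16.0, 1.0, -0.003, 0.005, -0.005]
[-22.0, 21.0, 1.0, -0.003, 0.005, -0.005]
[-25.0, 26.0, 1.0, -0.003, 0.005, -0.005]
[-28.0, 32.0, 1.0, -0.003, 0.005, -0.005]
```

```bash
python3 -m handwheel '[[[-4,2,0,0,0,0],[-9,6,0,0,0,0],[-14,11,0,0,0,0],[-18,16,0,0,0,0],[-18,16,0,0,0,0],[-18,16,0,0,0,0]]]'
python3 - <<'E'
from h import *
where();valve("scene");valve("top");rows(*[(74,d,-32) for d in range(234,250,3)])
E
```

```text
time_s: 11.82
tcp_pos: [572.6, -117.3, 135.8]
tool_rot: [0.577, 0.742, 0.27, 0.209]
wrist_force: [-4.5, -0.1, 6.5]
gripper_width: -0.0
t 11.825 left,up,h_tip -55.6 -46.1 -31.0 err deg 0.33 F [-4.5 -0.1  6.5] q [-0.43  0.14 -0.86 -0.01  0.41  1.02]
scene red 11 deg 353.2491772213114
  net 0.44 deg 70.01589678783861 r 2.0 off -1.0
top red 6 deg 352.39369652123884
  net 0.58 deg 352.57515794794335 r 117.0 off -6.0
[-4.0, 3.0, 1.0, -0.001, 0.003, -0.005]
[-6.0, 6.0, 1.0, -0.001, 0.003, -0.005]
[-8.0, 9.0, 1.0, -0.001, 0.003, -0.005]
[-10.0, 12.0, 1.0, -0.001, 0.003, -0.005]
[-12.0, 16.0, 1.0, -0.001, 0.003, -0.005]
[-13.0, 20.0, 1.0, -0.001, 0.003, -0.005]
```

```bash
python3 -m handwheel '[[[-4,3,0,0,0,0],[-6,7,0,0,0,0],[-6,7,0,0,0,0],[-6,7,0,0,0,0]]]'
python3 - <<'E'
from h import *
where();valve("scene");valve("top")
E
```

```text
time_s: 12.52
tcp_pos: [578.4, -120.1, 139.9]
tool_rot: [0.577, 0.742, 0.271, 0.208]
wrist_force: [-7.7, 3.6, 8.9]
gripper_width: 0.1
t 12.525 left,up,h_tip -59.8 -39.7 -31.0 err deg 0.29 F [-7.7  3.6  8.9] q [-0.43  0.15 -0.83  0.01  0.42  1.02]
scene red 11 deg 358.46355356045024
  net 0.66 deg 118.98094633905117 r 229.0 off -127.0
  net 0.41 deg 56.92711772150303 r 2.0 off 2.0
top red 6 deg 358.3388666344279
  net 0.58 deg 358.59220727165376 r 118.0 off -3.0
```

```bash
python3 -m handwheel '[[[4,-4,0,0,0,0],[6,-6,0,0,0,0],[6,-6,-30,0,0,0],[6,-6,-60,0,0,0],[6,-6,-100,0,0,0],[6,-6,-160,0,0,0],[6,-6,-200,0,0,0],[6,-6,-200,0,0,0]]]'
python3 - <<'E'
from h import *
where();valve("scene");valve("top");
cv2.imwrite("pics/w5.png",optics.get_image("wrist"))
print(pp("wrist","hub"),pp("wrist","valve_foot"),pp("top","stand"),pp("scene","stand"))
for q in("spanner","tyre_lever","bun","loaf"): print(q,pp("top",q)[:1])
E
```

```text
time_s: 13.72
tcp_pos: [448.7, -150.2, 291.8]
tool_rot: [0.577, 0.742, 0.269, 0.211]
wrist_force: [-0.3, -0.4, 0.3]
gripper_width: 0.0
t 13.725 left,up,h_tip -56.3 -44.0 170.9 err deg 0.48 F [-0.3 -0.4  0.3] q [-0.69 -0.19 -0.67  0.62  0.54  0.77]
scene red 8 deg 358.0377035048826
  net 0.56 deg 180.13625043597614 r 107.0 off -127.0
  net 0.54 deg 120.47259625610893 r 227.0 off -125.0
top red 6 deg 358.3388666344279
  net 0.4 deg 359.1807124645815 r 117.0 off -5.0
[(0.56, array([591., -54., 168.]))] [(0.67, array([677., -36., 249.]))] [(0.77, array([592., -58.,  -1.]))] [(0.63, array([589., -56.,   2.]))]
spanner [(0.74, array([ 403., -152.,    0.]))]
tyre_lever [(0.54, array([532., 135.,   2.]))]
bun [(0.93, array([391.,  83.,   1.]))]
loaf [(0.96, array([ 378., -446.,   -3.]))]
```

View pics/w5.png

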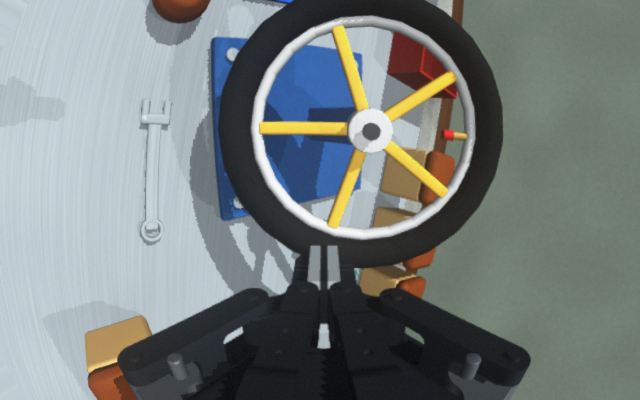

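```bash
python3 -c "
from h import *
print(workorder.close_job())"
```

```text
the job is handed in; nothing more can be done
None
```

The valve is at the top of the wheel, and I handed the job in at about 14 s of the 64 s allowed. I turned the wheel anticlockwise in two pushes, from about 214° to 290° and then to about 358°. The fingers were lifted clear out between the pushes and again at the end.

**Failed first try:** my first sweep passed over the spoke without turning the wheel. The fingertips seem to reach less far ahead of the TCP than the stated 25 mm. The sweep stopped near the valve, but the wheel was unmoved and the wrist force at the end of it was below 1 N. I lifted straight out and went back in 17 mm deeper, which worked.

**Last checks, arm clear:**
- **Valve:** the red-cap readings from the scene and top cameras, and the network's from the top and wrist cameras, put it at 358–359°. That is about 2–4 mm right of straight above the axle, against the 12 mm allowed.
- **Disagreement:** the network's valve readings in the last scene-camera picture were false hits well away from the valve, so I ignored them.
- **Stand and other things:** the stand, spanner, tyre lever, bun and loaf were within about 4 mm of their first readings, which is the accuracy of the network. I did not measure the patch tin, pump and mug again, but the arm stayed away from them.
- **Arm:** the fingertips stood about 170 mm off the wheel with essentially no wrist force.

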